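# Weigh a solder reel on the sprung hook scale

## Robot

A 6-joint arm with a two-finger parallel gripper is mounted at the origin on the work surface; the furniture and walls round the work are solid. World frame = base frame: x ahead of the robot, y to its left, z up, the work surface at z = 0. Lengths are in mm, angles in rad, forces in N, time in s.
With the tool pointing down it reaches from about 300 to 775 mm from the base axis. Payload 14.6 kg.
Tool frame: the origin (TCP) lies at the very end of the fingers, on their centre line; the grasp point (between the pads) lies 19 mm behind it; z points along the fingers, y is the line along which they close (so a half turn about z gives the same grasp; the last joint's range is limited). The gripper opens to 94 mm and grips with 3 to 60 N. Pads are 16 mm wide; open, the fingers measure 119 mm over their backs; the gripper's body (75 mm by 177 mm) begins 78 mm behind the grasp point.
Start: joints at [1.155, 0.3, 1.521, -0, 1.321, -0.067], TCP at [187.971, 516.872, 205.446] pointing down, gripper open.
Joint ranges: [-3.03, 3.03], [-0.79, 2.21], [0.23, 2.52], [-1.04, 4.18], [0, 3.07], [-2.55, 2.55]. Speed limits (rad/s): [2.22, 2.22, 2.57, 3.14, 3.14, 3.14].

## Interface

Orientations are given as [roll, pitch, yaw] about the fixed x, y, z axes, in that order (R = Rz(yaw) Ry(pitch) Rx(roll)).
In Python, from cell import manip, camera, get_calibration gives the robot as it stands. The module is installed in compiled form; this text tells all that it offers.
- The arm moves only by the tool jog_arm, never from a script. Its argument "plan" is one flat list of numbers, 6 for each row, row after row: the shift along the world's x, y, z in m, then the turn, a rotation vector about the world's x, y, z in degrees. A call has 1 to 20 rows; each row is the pose to reach, as a shift and turn from the pose commanded when the call began; what a row does not reach only later rows make up. A row lasts 1/10 s, in which the tool goes at most 50 mm and 8.59 degrees, less where a joint would pass 70% of its speed; a pose out of reach is approached as far as the arm can. A call with a gripper value outside its range is refused whole. "claw" is the finger opening in m, from 0 to 0.094, set as the call begins (left out, the last holds). The fingers move at their own pace and stop on an object; "force" is the grip in N (left out, the last holds). Time passes only in rows, so rows that repeat a pose let the fingers close. It gives the time, the measured TCP pose, the force, the opening and the grip force at its end, in the units of the state.
- manip.read_state(): the state, without advancing time (a new reading comes with each control period).
- camera(name): name is "scene" or "side" or "wrist"; returns (picture, depth): 384x512x3 uint8, red, green, blue; 384x512 float32, mm along the optical axis (not along the pixel's ray), 0 where there is no reading.
- get_calibration(name): a dict with "fx", "fy", "cx", "cy" (pixels), "k1" (the pictures are not rectified: a ray, as slopes to the right and down, at radius r is drawn at 1 + k1 r^2 times it, then the intrinsics apply), "origin" and "attitude" of the camera in the world. Camera axes: x right, y down, z forward; pixel columns grow to the right and rows downward; lengths in mm; the calibration is good to about 2 mm. A picture is of the moment at which its call begins: read the wrist's pose just before it. get_calibration takes no time and is no camera call; for the wrist camera it gives the pose at the moment of the call.
- manip.sign_off(): hands the job in; it is judged then, once.
The state is a dict: "clock": time; "joints": joint angles; "qd": joint speeds; "effort": joint torques, N m; "eef_pos": TCP position; "eef_rot": TCP orientation; "wrist_force": force on the tool from outside, world axes, zero at the start; "moment": the same for the moment, N m; "finger_gap": finger opening in mm; "finger_force": force on a finger pad.
Only numpy, scipy, OpenCV 4.12 (cv2) and the standard library are available. Lean on these libraries where they do the work, as an engineer would, in place of code of your own. Each camera call takes 0.05 s, during which the arm holds its last target. There are 200 camera calls.

## Task

Weigh the solder reel: lift it by the black tab on its wire hanger, hang the hanger's loop on the hook of the sprung scale and lower it slowly until the scale carries the whole weight and stands still, and only then let go, so gently that the scale arm neither drops nor springs back. Leave the reel hanging still on the hook, do not push the scale down to its end stop, and leave the white bottle, the small amber bottle and the blue programmer where they stand.

Things in the scene. Friction and masses are not known exactly. Their poses are not given: they have to be found in the camera images.
- grip_tab (a point): Centre of the black tab on top of the reel's wire hanger: take it here. A block 10 (x) x 24 (y) x 36 (z) mm, best gripped from above across its 24 mm (fingers closing along the point's y), so that the fingers later stand to the sides of the hook. Site z is up; 0.127 m above the bench while the reel stands on it.
- eye (a point): Underside of the peak of the wire loop, the point to rest on the hook; 30 mm straight below grip_tab, same axes. The loop is 6 mm steel wire in the point's y-z plane: uprights at y = +-25 mm (44 mm clear between), top rising 12 mm to a peak in the middle. The open window reaches from this point 57 mm down to the reel's top, and is passed through along the point's x, either way.
- hook_seat (a point): Top of the seat of the scale's hook; moves with the sprung arm, z 0.200 unloaded. x level, towards the column (140 mm away in +x); y level, across. 6 mm bar, underside 6 mm below the seat, flat for 14 mm along x. Bring the loop from the -x side with its peak over 25 mm above the seat, along +x until over the seat, then down. On the +x side the bar is 15 mm above the seat from 18 mm on.
- scale_arm (a joint): Travel of the sprung arm straight down, m: 0 unloaded at the upper stop, 0.08 at the lower end stop. Spring 80 N/m with about 0.4 N preload, lightly damped: a weight of W newtons settles at about (W - 0.4) / 80, 0.016 to 0.057. If the reel is let go more than about 7 mm above or below that point, the arm jerks; lowering at under 0.05 m/s is gentle.
- scale: The scale's fixed stand: base plate 90 mm wide, 12 mm high, reaching 105 mm in front of the column's middle, and an upright column 44 x 56 mm, 273 mm high. Origin on the bench under the column's middle; the hook points to its -x.
- bottle_mid (a point): Middle of a white bottle with a blue cap, 66 mm in diameter, 168 mm tall, 84 mm above its foot. Bystander.
- flux_mid (a point): Middle of a small amber bottle with a white cap, 25 mm in diameter, 54 mm tall. Bystander.
- programmer_mid (a point): Middle of a flat blue programmer box, 66 x 95 x 31 mm, 15 mm above its underside. Bystander.
- reel: Solder reel with yellow flanges, 60 mm in diameter, 40 mm tall, axis upright, the wire hanger fixed on top. Origin at the centre of its underside, z up, 127 mm below grip_tab. Total mass unknown, 0.17 to 0.50 kg.
- hook_tip (a point): End of the hook's upturned tip, on the side away from the column: 17 mm in -x from the seat and 19 mm higher at its top. Moves with the arm.
There are look-alikes about, which are no part of the job. Several things look just like the reel: the one meant starts farthest from the robot's base.

How it is judged (in metres and radians):
On the way, in this order (a step that is already met when the one before it is completed fails the run):
1. the reel is lifted clear of the bench (height (world z) of eye above 0.13 m and value of joint scale_arm below 0.004 m), for 0.1 s.
2. the loop lies on the hook, the scale has taken weight and stands still while the reel is still held (distance between eye and hook_seat below 0.015 m and value of joint scale_arm above 0.009 m and velocity of joint scale_arm between -0.015 and 0.015 m/s and contact force between the fingers and reel above 0.3 N), for 0.2 s.
At the end, for the whole second after the job is handed in: the reel hangs free on the hook (peak of the loop within 15 mm of the seat, upright within 0.3 rad), the arm is loaded more than 9 mm down and still (under 0.02 m/s), the reel slower than 0.05 m/s (distance between eye and hook_seat below 0.015 m and value of joint scale_arm above 0.009 m and velocity of joint scale_arm between -0.02 and 0.02 m/s and angle between eye's own z axis and vertical below 0.3 rad and linear speed of reel below 0.05 m/s); the robot touches nothing.
It fails at once if the scale arm jerks (faster than 0.10 m/s either way) (velocity of joint scale_arm above 0.1 m/s or velocity of joint scale_arm below -0.1 m/s).
It fails at once if the scale is pushed to its end stop (beyond 0.075 m) (value of joint scale_arm above 0.075 m).
It fails at once if a bystander is moved more than 20 mm (distance of any of bottle_mid, flux_mid, programmer_mid from where it was at the start of the episode above 0.02 m).
It also fails if it takes over 64 s, if anything falls off the work surface, if the arm or the gripper's body presses on something with over 40 N, if the wrist force passes 120 N, or if a joint passes its speed limit or range.

## Working session

There is one attempt and no reset: what is moved stays moved. The work goes in short steps, Python scripts to look and compute and a tool call to move; the robot and the scene stay as the last step left them, time stands still between calls to the robot, and variables do not carry over. Pictures are saved under pics/ and viewed, at most 10 in all, crops included, and the job is handed in when it is done.

Besides the shell and the picture viewer there is one more tool, called after ">>>" as name(argument=value, ...) on one line, values as JSON. jog_arm: Moves the arm, as the interface text tells. Its arguments: {"type":"object","properties":{"plan":{"type":"array"},"claw":{"type":"number"},"force":{"type":"number"}},"required":["plan"]}

```bash
mkdir -p pics; cat > h.py <<'E'
import numpy as np, cv2
from cell import manip, camera, get_calibration
from scipy.spatial.transform import Rotation as R
def Rm(c):
    a=np.array(c["attitude"],float)
    return a if a.shape==(3,3) else R.from_euler('xyz',a).as_matrix() if a.size==3 else R.from_quat(a).as_matrix()
def pts(c,uv,d):
    uv=np.asarray(uv,float).reshape(-1,2)
    s=np.c_[(uv[:,0]-c["cx"])/c["fx"],(uv[:,1]-c["cy"])/c["fy"]]; q=s.copy()
    for _ in range(20): q=s/(1+c["k1"]*(q**2).sum(1,keepdims=True))
    r=np.c_[q,np.ones(len(q))]
    return np.array(c["origin"])+(r*np.asarray(d,float).reshape(-1,1))@Rm(c).T
def cloud(c,dep):
    v,u=np.mgrid[:dep.shape[0],:dep.shape[1]]
    P=pts(c,np.c_[u.ravel(),v.ravel()],dep.ravel()).reshape(*dep.shape,3); P[dep==0]=np.nan; return P
def shot(n,tag=None):
    c=get_calibration(n); p,d=camera(n)
    if tag: cv2.imwrite(f"pics/{tag}.png",p[:,:,::-1])
    return c,p,d
E
python3 - <<'E'
from h import *
for n in("scene","side"):
    c,p,d=shot(n,n+"0"); print(c); np.savez(n+"0.npz",p=p,d=d)
a=[cv2.imread(f"pics/{n}0.png") for n in("scene","side")]
print(manip.read_state())
E
```

```text
{'fx': 452.5852238940385, 'fy': 452.5852238940385, 'cx': 261.032017565481, 'cy': 197.97851223507394, 'k1': -0.04132559585163303, 'origin': array([ -60.3957873 , 1160.83523791,  663.08302774]), 'attitude': array([-2.01572516, -0.01608671, -2.63555658])}
{'fx': 461.0670366864893, 'fy': 461.0670366864893, 'cx': 258.71285283650394, 'cy': 186.6006116548063, 'k1': 0.0009476899210679087, 'origin': array([ -89.89881867, -735.52530794, 1111.86666536]), 'attitude': array([-2.28925367, -0.00465589, -0.51526999])}
{'clock': 0.1, 'joints': array([ 1.15543564e+00,  3.00415432e-01,  1.52149885e+00,  2.23500578e-05,
        1.32069141e+00, -6.66037800e-02]), 'qd': array([ 3.75699043e-04, -9.29770827e-04,  1.70073461e-04, -4.91525699e-04,
       -1.74912023e-04, -1.75735192e-05]), 'effort': array([ 1.52056520e-03, -5.32648587e+01, -3.53283370e+01,  7.10228272e-02,
        2.34583416e-02, -8.60671867e-05]), 'eef_pos': array([187.8596029 , 516.68302142, 204.95164677]), 'eef_rot': array([-3.14058330e+00, -8.90235634e-05,  2.79283016e+00]), 'wrist_force': array([ 0.39531989,  0.01884875, -0.11523862]), 'moment': array([-0.03708839,  0.03562646, -0.01514237]), 'finger_force': 0.0, 'finger_gap': 93.81737943071876}
```

View pics/scene0.png

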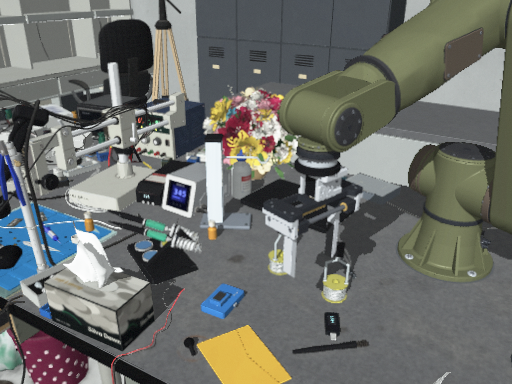

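View pics/side0.png

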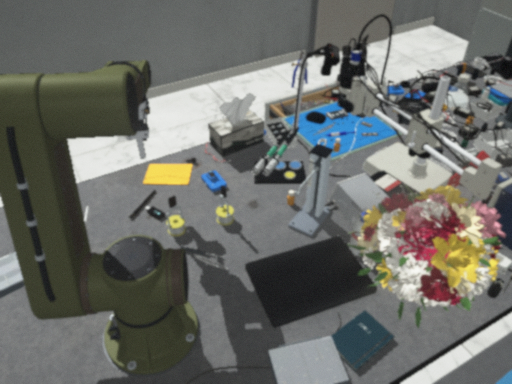

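Scene: reels at (277,262) and (335,290). The white scale column is at (213,185) with its base at (238,220), the amber bottle at (213,231) and the blue programmer at (222,300). In the side view the reels are at (225,215) and (177,224), and the column at (318,185). Candidates for the reel are those two; next I'll compare their distances from the base.

```bash
python3 - <<'E'
from h import *
for n in("scene","side"):
    z=np.load(n+"0.npz"); p,d=z["p"],z["d"]; c=get_calibration(n); P=cloud(c,d)
    h=cv2.cvtColor(p,cv2.COLOR_RGB2HSV)
    m=((h[...,0]>22)&(h[...,0]<34)&(h[...,1]>110)&(P[...,2]<60)&(P[...,2]>5)).astype(np.uint8)
    k,l,s,ce=cv2.connectedComponentsWithStats(m)
    for i in range(1,k):
        if s[i,4]>40:
            q=P[l==i]; print(n,"yellow",s[i],ce[i].round(),np.nanmedian(q,0).round(),np.nanpercentile(q,[5,95],0).round().tolist())
    # scale region: points z>150 near expected col
    x,y,zz=P[...,0],P[...,1],P[...,2]
    for (a,b) in [(150,290),(100,150),(60,100),(5,20)]:
        m=((zz>a)&(zz<b)&(x>250)&(x<900)&(y>-100)&(y<700)).astype(np.uint8)
        k,l,s,ce=cv2.connectedComponentsWithStats(m)
        for i in range(1,k):
            if s[i,4]>40: q=P[l==i]; print(n,a,b,s[i],np.nanpercentile(q,[2,50,98],0).round().tolist())
a=cv2.imread("pics/scene0.png")[110:310,180:380]
b=cv2.imread("pics/side0.png")[120:270,140:360]
cv2.imwrite("pics/c1.png",np.hstack([cv2.resize(a,(400,400),interpolation=2),cv2.resize(b,(400,400*150//220*1),interpolation=2)if 0 else cv2.copyMakeBorder(cv2.resize(b,(400,272),interpolation=2),0,128,0,0,0)]))
E
```

```text
scene yellow [277 250   6  12  58] [280. 255.] [361. 279.  41.] [[348.0, 265.0, 36.0], [373.0, 306.0, 43.0]]
scene yellow [323 274  24  16 242] [335. 282.] [198. 320.  41.] [[177.0, 296.0, 37.0], [218.0, 343.0, 43.0]]
scene 150 290 [ 205  120   66   61 1781] [[528.0, -96.0, 152.0], [643.0, 95.0, 200.0], [769.0, 191.0, 273.0]]
scene 150 290 [ 24 165  18  57 234] [[839.0, 590.0, 153.0], [845.0, 596.0, 224.0], [852.0, 601.0, 287.0]]
scene 150 290 [  0 167   8  30 132] [[888.0, 622.0, 219.0], [896.0, 629.0, 253.0], [900.0, 635.0, 287.0]]
scene 150 290 [ 10 166  25  58 578] [[837.0, 601.0, 153.0], [854.0, 615.0, 226.0], [865.0, 633.0, 288.0]]
scene 150 290 [ 73 221  49  53 891] [[543.0, 640.0, 151.0], [605.0, 649.0, 176.0], [641.0, 674.0, 210.0]]
scene 100 150 [223 148  17   9 100] [[681.0, -80.0, 120.0], [737.0, -68.0, 140.0], [762.0, -38.0, 150.0]]
scene 100 150 [251 151  16  10  67] [[602.0, -98.0, 131.0], [628.0, -84.0, 144.0], [659.0, -66.0, 149.0]]
scene 100 150 [230 158  32  16 335] [[632.0, -95.0, 101.0], [660.0, -37.0, 116.0], [727.0, -13.0, 141.0]]
scene 100 150 [166 163  58  34
[... 5973 characters left out ...]
33.0, 17.0]]
side 5 20 [210 137  54  19 147] [[496.0, 591.0, 5.0], [579.0, 602.0, 13.0], [693.0, 685.0, 20.0]]
side 5 20 [254 160  52  24 724] [[547.0, 316.0, 6.0], [655.0, 379.0, 14.0], [742.0, 430.0, 20.0]]
side 5 20 [201 170  26  22 229] [[375.0, 423.0, 6.0], [398.0, 458.0, 15.0], [437.0, 517.0, 19.0]]
side 5 20 [288 203  43  33 672] [[537.0, 79.0, 6.0], [597.0, 132.0, 11.0], [682.0, 182.0, 18.0]]
side 5 20 [337 209  16  17  43] [[707.0, 40.0, 7.0], [712.0, 74.0, 16.0], [715.0, 118.0, 20.0]]
side 5 20 [217 215  17   9  48] [[334.0, 252.0, 5.0], [348.0, 261.0, 12.0], [383.0, 288.0, 19.0]]
side 5 20 [ 245  235  115   75 2355] [[304.0, -98.0, 12.0], [444.0, -33.0, 18.0], [634.0, 50.0, 20.0]]
```

View pics/c1.png

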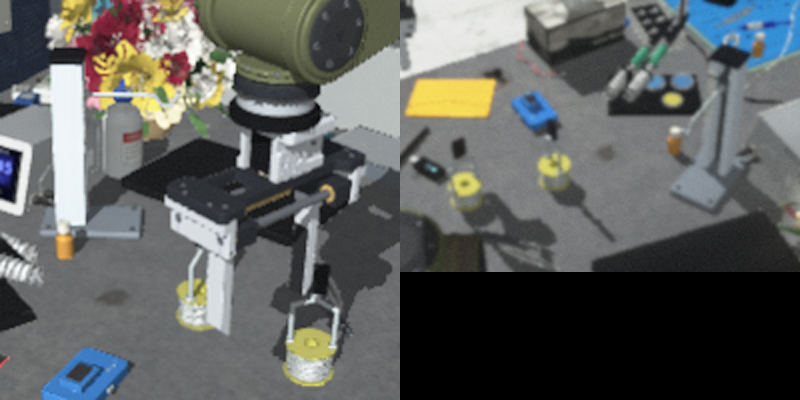

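Of the two look-alikes, the far reel at scene (277,262) / side (225,215), about (355,282), is 453 mm from the base. The near one at (335,290), about (200,317), is 375 mm away. So I choose the first. Now the scale's position and heading.

```bash
python3 - <<'E'
from h import *
for n in("scene","side"):
    z=np.load(n+"0.npz"); p,d=z["p"],z["d"]; c=get_calibration(n); P=cloud(c,d)
    x,y,zz=P[...,0],P[...,1],P[...,2]
    reg=(x>480)&(x<700)&(y>40)&(y<260)
    for nm,m in(("base",reg&(zz>7)&(zz<15)),("top",reg&(zz>269)&(zz<279)),("hook",reg&(zz>185)&(zz<235)&(y+x<735)),("bar",reg&(zz>235)&(zz<262)&(y+x<735))):
        q=P[m]; print(n,nm,len(q))
        if len(q)>4: print(cv2.minAreaRect(q[:,:2].astype(np.float32)),q.mean(0).round(1))
        if nm in("hook","bar"): print(np.c_[np.argwhere(m)[::4],q[::4].round()].astype(int).tolist()[:25])
E
```

```text
scene base 474
((596.7971801757812, 171.55062866210938), (151.85302734375, 155.3328857421875), 30.18255043029785) [594.1 151.8  12.8]
scene top 120
((636.46435546875, 162.02955627441406), (46.242340087890625, 59.98992156982422), 25.78594207763672) [635.2 163.5 272.3]
scene hook 89
((547.4675903320312, 110.98674011230469), (110.95872497558594, 10.924985885620117), 27.213863372802734) [541.  108.1 211.6]
[[155, 269, 503, 82, 219], [156, 236, 583, 132, 216], [156, 240, 573, 126, 216], [156, 244, 563, 121, 217], [156, 248, 554, 115, 217], [156, 252, 544, 108, 216], [156, 256, 534, 102, 216], [157, 231, 596, 138, 213], [157, 235, 588, 130, 212], [157, 239, 575, 128, 214], [157, 243, 564, 125, 215], [157, 247, 557, 115, 213], [157, 251, 545, 112, 215], [157, 255, 535, 107, 215], [157, 268, 504, 86, 214], [158, 259, 526, 100, 211], [159, 258, 528, 102, 209], [159, 268, 505, 84, 207], [160, 267, 503, 93, 207], [161, 262, 518, 96, 202], [161, 266, 509, 89, 202], [162, 262, 518, 96, 199], [162, 266, 508, 90, 199]]
scene bar 0
[]
side base 582
((593.3114013671875, 141.08734130859375), (146.41867065429688, 148.86672973632812), 48.55506896972656) [595.6 132.7  10.6]
side top 151
((639.2166137695312, 156.70550537109375), (50.24042892456055, 53.8719367980957), 27.146282196044922) [638.2 155.7 271.7]
side hook 64
((548.1423950195312, 108.79361724853516), (114.98038482666016, 6.863919734954834), 27.899995803833008) [544.7 106.4 209.3]
[[172, 312, 597, 137, 213], [173, 313, 600, 134, 209], [175, 309, 580, 128, 214], [176, 310, 582, 125, 211], [178, 308, 568, 115, 216], [180, 305, 555, 113, 216], [181, 305, 554, 111, 214], [182, 305, 553, 109, 211], [184, 302, 540, 106, 211], [186, 300, 531, 103, 209], [188, 299, 527, 101, 204], [190, 299, 524, 97, 201], [191, 299, 522, 94, 201], [192, 298, 519, 94, 198], [193, 297, 512, 88, 201], [194, 297, 512, 89, 196]]
side bar 0
[]
```

```bash
python3 - <<'E'
from h import *
s=manip.read_state(); c=get_calibration("wrist"); T=R.from_euler('xyz',s["eef_rot"]).as_matrix()
print("cam in tool",T.T@(c["origin"]-s["eef_pos"]),"\n",T.T@Rm(c),c["fx"])
print("tool\n",T.round(3))
for n in("scene","side"):
    z=np.load(n+"0.npz"); P=cloud(get_calibration(n),z["d"])
    x,y,zz=P[...,0],P[...,1],P[...,2]
    q=P[(abs(x-355)<60)&(abs(y-282)<60)&(zz>48)&(zz<128)&(z["p"].max(2)>0)]
    print(n,len(q)); print(q[::3].round().astype(int).tolist()[:40])
E
```

```text
cam in tool [  71.75808621   -0.80610849 -178.1965015 ] 
 [[-2.22009547e-04 -9.67278176e-01 -2.53718115e-01]
 [ 9.99999435e-01  4.90363136e-05 -1.06197060e-03]
 [ 1.03966238e-03 -2.53718207e-01  9.67277618e-01]] 315.46688942788694
tool
 [[-0.94   0.342 -0.   ]
 [ 0.342  0.94  -0.001]
 [ 0.    -0.001 -1.   ]]
scene 71
[[363, 293, 114], [360, 294, 113], [360, 287, 107], [362, 290, 105], [359, 278, 100], [361, 290, 102], [359, 278, 97], [361, 291, 100], [362, 295, 99], [362, 293, 95], [358, 302, 98], [361, 300, 93], [359, 305, 94], [360, 309, 92], [359, 310, 90], [362, 308, 83], [359, 310, 82], [362, 308, 74], [360, 307, 71], [360, 311, 67], [360, 307, 63], [360, 311, 59], [357, 312, 58], [360, 310, 49]]
side 68
[[356, 288, 126], [357, 283, 121], [355, 272, 126], [355, 274, 120], [360, 310, 85], [355, 273, 117], [359, 308, 82], [355, 274, 111], [358, 306, 81], [357, 279, 102], [360, 302, 78], [357, 305, 72], [362, 276, 94], [357, 274, 93], [360, 304, 63], [359, 303, 59], [359, 302, 55], [359, 304, 49], [354, 253, 89], [359, 255, 81], [358, 254, 69], [357, 254, 60], [361, 255, 53]]
```

The far reel's uprights are at (359,306) and (358,254), so its loop lies about along world y. I'll move above it for a close wrist view.

>>> jog_arm(plan=[0,0,0.03,0,0,2,0.017,-0.024,0.065,0,0,4,0.034,-0.047,0.065,0,0,6,0.051,-0.071,0.065,0,0,8,0.068,-0.094,0.065,0,0,10,0.085,-0.118,0.065,0,0,12,0.102,-0.141,0.065,0,0,14,0.119,-0.165,0.065,0,0,16,0.136,-0.188,0.065,0,0,18,0.153,-0.212,0.065,0,0,20,0.165,-0.23,0.065,0,0,20,0.17,-0.235,0.065,0,0,20,0.17,-0.235,0.065,0,0,20], claw=0.094)

```text
clock: 1.4
eef_pos: [358.2, 281.6, 270.3]
eef_rot: [-3.141, -0.0, 3.14]
wrist_force: [-0.6, 0.2, -0.5]
finger_gap: 94.0
finger_force: 0.0
```

```bash
python3 - <<'E'
from h import *
s=manip.read_state();print(s["clock"],s["eef_pos"],s["eef_rot"],s["joints"])
c,p,d=shot("wrist","w1"); np.savez("w1.npz",p=p,d=d)
P=cloud(c,d); x,y,z=P[...,0],P[...,1],P[...,2]
reg=(abs(x-358)<60)&(abs(y-282)<40)
q=P[reg&(z>140)&(z<152)]; print("tabtop",len(q),cv2.minAreaRect(q[:,:2].astype(np.float32)),q.mean(0))
q=P[reg&(z>50)&(z<95)]; print("wire",len(q)); 
for sgn in(-1,1):
    r=q[sgn*(q[:,1]-281)>15]; print(len(r),r.mean(0) if len(r) else 0)
h=cv2.cvtColor(p,cv2.COLOR_RGB2HSV)
q=P[reg&(z>36)&(z<46)&(h[...,0]>22)&(h[...,0]<34)&(h[...,1]>110)];print("flange",cv2.minEnclosingCircle(q[:,:2].astype(np.float32)),len(q))
E
```

```text
1.4 [358.22454097 281.61190432 270.29348881] [-3.14148750e+00 -3.23172583e-04  3.14040844e+00] [ 5.85764319e-01  4.04252213e-02  1.67306868e+00  9.23587699e-05
  1.42842607e+00 -9.83860931e-01]
tabtop 237 ((361.41522216796875, 280.5987548828125), (23.059112548828125, 10.140390396118164), 89.93773651123047) [361.31440061 280.48268356 143.42122218]
wire 173
80 [359.88902844 258.28413592  83.78685978]
78 [361.30314382 302.67495764  83.39904456]
flange ((361.4598693847656, 280.552490234375), 29.726001739501953) 889
```

View pics/w1.png

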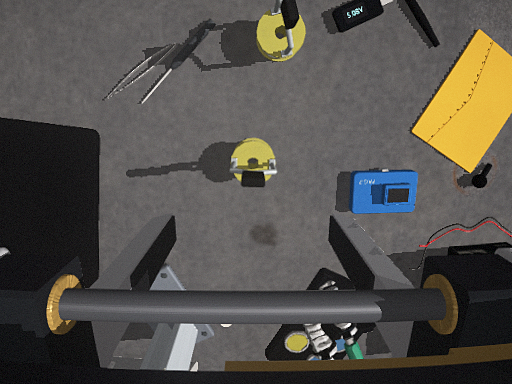

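The wrist view shows the chosen reel at (253,162) with its black tab at (253,180), and the look-alike at (281,35). The tab top centre is (361.4,280.5) and the tab is aligned with the tool. Descending to grip.

>>> jog_arm(plan=[0.001,0,-0.02,0,0,0,0.003,-0.001,-0.05,0,0,0,0.003,-0.001,-0.08,0,0,0,0.003,-0.001,-0.105,0,0,0,0.003,-0.001,-0.125,0,0,0,0.003,-0.001,-0.14,0,0,0,0.003,-0.001,-0.152,0,0,0,0.003,-0.001,-0.16,0,0,0,0.003,-0.001,-0.16,0,0,0,0.003,-0.001,-0.16,0,0,0], claw=0.06)

```text
clock: 2.45
eef_pos: [361.1, 281.2, 110.9]
eef_rot: [3.141, 0.0, -3.141]
wrist_force: [-0.3, -0.5, -0.3]
finger_gap: 60.2
finger_force: 0.0
```

>>> jog_arm(plan=[0,0,0,0,0,0,0,0,0,0,0,0,0,0,0,0,0,0,0,0,0,0,0,0,0,0,0,0,0,0,0,0,0,0,0,0,0,0,0,0,0,0,0,0,0,0,0,0], claw=0.015, force=25)

```text
clock: 3.25
eef_pos: [360.9, 280.9, 110.4]
eef_rot: [-3.142, -0.0, -3.141]
wrist_force: [-0.7, -0.2, -0.6]
finger_gap: 24.0
finger_force: 25.0
```

>>> jog_arm(plan=[0,0,0.008,0,0,0,0,0,0.02,0,0,0,0,0,0.035,0,0,0,0,0,0.055,0,0,0,0,0,0.075,0,0,0,0,0,0.095,0,0,0,0,0,0.112,0,0,0,0,0,0.126,0,0,0,0,0,0.135,0,0,0,0,0,0.138,0,0,0,0,0,0.138,0,0,0,0,0,0.138,0,0,0])

```text
clock: 4.45
eef_pos: [360.8, 280.7, 247.9]
eef_rot: [-3.141, -0.001, -3.141]
wrist_force: [-0.6, 1.1, -3.1]
finger_gap: 23.7
finger_force: 25.0
```

>>> jog_arm(plan=[0.002,-0.005,0,0,0,1,0.006,-0.016,0,0,0,2,0.011,-0.03,0,0,0,4,0.017,-0.045,0,0,0,6,0.023,-0.061,0,0,0,8,0.029,-0.077,0,0,0,10,0.035,-0.093,0,0,0,12,0.041,-0.109,0,0,0,14,0.047,-0.125,0,0,0,16,0.053,-0.141,0,0,0,18,0.059,-0.157,0,0,0,20,0.065,-0.172,0,0,0,22,0.071,-0.187,0,0,0,24,0.076,-0.2,0,0,0,25.5,0.08,-0.211,0,0,0,26.5,0.083,-0.218,0,0,0,27.5,0.085,-0.222,0,0,0,27.5,0.085,-0.222,0,0,0,27.5,0.085,-0.222,0,0,0,27.5,0.085,-0.222,0,0,0,27.5])

```text
clock: 6.45
eef_pos: [445.8, 59.1, 248.4]
eef_rot: [3.142, -0.0, -2.661]
wrist_force: [0.4, -0.4, -2.3]
finger_gap: 23.9
finger_force: 25.0
```

```bash
python3 - <<'E'
from h import *
s=manip.read_state();print(s["clock"],s["eef_pos"],s["eef_rot"],s["wrist_force"],s["finger_gap"],s["joints"])
for n in("wrist","scene","side"):
    c,p,d=shot(n,n+"2"); P=cloud(c,d); x,y,z=P[...,0],P[...,1],P[...,2]
    a=np.deg2rad(27.5); u=(x-513.3)*np.cos(a)+(y-93.8)*np.sin(a); v=-(x-513.3)*np.sin(a)+(y-93.8)*np.cos(a)
    m=(abs(v)<14)&(u>-25)&(u<95)&(z>185)&(z<225)
    q=np.c_[u[m],v[m],z[m]]; q=q[np.argsort(q[:,0])]
    print(n,"hook u,v,z",len(q)); 
    for lo in(-25,-14,-6,6,14,20,50):
        r=q[(q[:,0]>=lo)&(q[:,0]<lo+12)]
        if len(r): print(lo,len(r),np.median(r,0).round(1),r.min(0).round(1),r.max(0).round(1))
    m=(abs(v)<50)&(u>85)&(u<185)&(z>268)&(z<278)
    q=np.c_[u[m],v[m]].astype(np.float32)
    if len(q): print("top",cv2.minAreaRect(q))
    # held loop
    m=(abs(u+75)<25)&(abs(v)<45)&(z>195)&(z<232)
    q=np.c_[u[m],v[m],z[m]]; 
    for sg in(-1,1):
        r=q[sg*q[:,1]>18]
        if len(r): print("upright",len(r),np.median(r,0).round(1))
a=[cv2.imread("pics/"+n) for n in("wrist2.png","scene2.png")]
cv2.imwrite("pics/v2.png",np.hstack([cv2.resize(a[0],(400,300)),cv2.resize(a[1][80:280,150:400],(400,320))[:300]]))
E
```

```text
6.45 [445.84654967  59.13333754 248.4159929 ] [ 3.14154100e+00 -5.57132895e-05 -2.66111268e+00] [ 0.37456221 -0.42516076 -2.33475788] 23.94776291642366 [ 5.03791988e-02  3.99508229e-02  1.72393266e+00  2.41691591e-05
  1.37778135e+00 -2.00090174e+00]
wrist hook u,v,z 303
-25 46 [-15.1  -4.9 216.4] [-16.8  -7.6 210.4] [-13.   -2.2 218.3]
-14 18 [-11.9  -4.5 206. ] [-13.8  -7.  194.9] [ -6.4  -2.2 217.9]
-6 1 [ -0.3  -2.3 197. ] [ -0.3  -2.3 197. ] [ -0.3  -2.3 197. ]
14 33 [ 23.7  -4.6 213.5] [ 20.9  -7.1 211.3] [ 25.8  -2.2 214.7]
20 77 [ 26.4  -4.6 213.5] [ 20.9  -7.1 211.1] [ 31.8  -2.2 214.7]
50 51 [ 54.8  -3.9 213.3] [ 50.   -6.5 211.5] [ 60.   -2.2 215. ]
upright 183 [-78.7 -25.5 220.3]
upright 157 [-77.7  22.7 217.1]
scene hook u,v,z 89
-25 6 [-14.5  -0.9 218.6] [-17.2  -7.2 209.9] [-14.3   2.2 220.8]
-14 13 [ -8.9  -1.5 205.4] [-11.8  -4.  200.2] [ -3.3   4.3 214.2]
-6 8 [  0.9   0.4 201.1] [ -3.4  -1.7 199.4] [  5.2   1.7 202.9]
6 12 [1.240e+01 1.000e-01 2.068e+02] [  8.   -7.  198.9] [ 16.8   4.3 214.2]
14 10 [1.970e+01 2.000e-01 2.143e+02] [ 16.7  -4.1 208.6] [ 25.5   4.5 2
[... 199 characters left out ...]
2, 56.857059478759766), 0.16739323735237122)
upright 7 [-75.3 -22.5 205.6]
upright 29 [-76.4  27.9 212.3]
side hook u,v,z 34
-25 7 [-15.9  -4.4 212. ] [-19.3  -6.6 204.2] [-13.6  -1.6 215.8]
-14 6 [ -8.4  -5.  201.1] [-14.   -5.9 196.4] [ -5.1  -2.7 209.2]
-6 4 [-2.000e-01 -5.000e+00  2.005e+02] [ -5.1  -5.7 195.3] [  0.8  -4.5 202.4]
6 11 [ 10.9  -3.3 202.9] [  7.8  -6.  195.7] [ 17.9  -0.4 211. ]
14 8 [ 16.4  -3.2 208.7] [ 14.4  -4.8 201.6] [ 21.2   0.4 214.7]
20 6 [ 26.5  -3.1 213.4] [ 20.   -5.2 208.3] [ 31.    0.4 214.7]
top ((139.91177368164062, -3.4086036682128906), (54.297828674316406, 52.03114318847656), 88.1457748413086)
upright 21 [-79.1 -24.9 216. ]
upright 21 [-79.3  25.2 216.4]
```

View pics/v2.png

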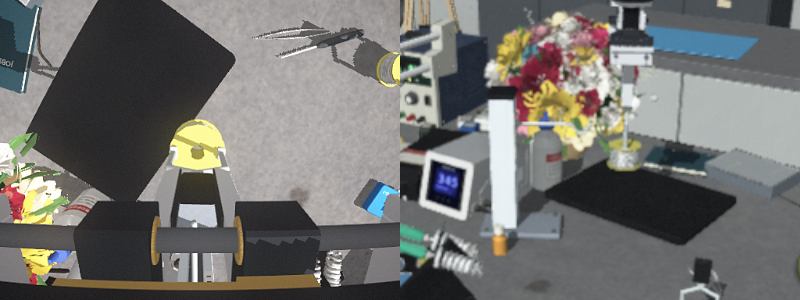

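The wrist view shows the held reel at (195,145) and the hook bar between the fingers at about (195,240). In the scene crop the reel hangs at (625,155), to the right of the hook. Hook minus loop: about 79 mm along the hook axis and -3.3 mm across. Moving the loop over the seat.

>>> jog_arm(plan=[0.001,-0.002,0,0,0,0,0.003,-0.002,0,0,0,0,0.008,0,0,0,0,0,0.014,0.003,0,0,0,0,0.02,0.0065,0,0,0,0,0.026,0.01,0,0,0,0,0.032,0.013,0,0,0,0,0.038,0.016,0,0,0,0,0.044,0.019,0,0,0,0,0.05,0.022,0,0,0,0,0.056,0.025,0,0,0,0,0.062,0.0285,0,0,0,0,0.067,0.031,0,0,0,0,0.07,0.033,0,0,0,0,0.0715,0.0335,0,0,0,0,0.0715,0.0335,0,0,0,0,0.0715,0.0335,0,0,0,0,0.0715,0.0335,0,0,0,0])

```text
clock: 8.4
eef_pos: [517.4, 92.3, 248.5]
eef_rot: [-3.142, 0.0, -2.661]
wrist_force: [0.6, -0.4, -2.4]
finger_gap: 23.8
finger_force: 25.0
```

```bash
cat > m.py <<'E'
from h import *
def meas(tag):
    s=manip.read_state();print(s["clock"],s["eef_pos"].round(1),s["wrist_force"].round(2),s["finger_gap"])
    for n in("wrist","scene","side"):
        c,p,d=shot(n,n+tag); P=cloud(c,d); x,y,z=P[...,0],P[...,1],P[...,2]
        a=np.deg2rad(27.5); u=(x-513.3)*np.cos(a)+(y-93.8)*np.sin(a); v=-(x-513.3)*np.sin(a)+(y-93.8)*np.cos(a)
        for nm,m in(("bar",(abs(v)<12)&(u>28)&(u<70)&(z>135)&(z<222)),("tip",(abs(v)<12)&(u>-24)&(u<-11)&(z>140)&(z<222)),
            ("upR",(v<-18)&(v>-32)&(abs(u)<14)&(z>140)&(z<212)),("upL",(v>18)&(v<32)&(abs(u)<14)&(z>140)&(z<212))):
            q=np.c_[u[m],v[m],z[m]]
            if len(q): print(n,nm,len(q),np.median(q,0).round(1),np.percentile(q,[3,97],0).round(1).tolist())
E
python3 -c "
from m import *
meas('3')
a=cv2.imread('pics/scene3.png')[110:230,190:350]; b=cv2.imread('pics/side3.png')[110:230,230:390]
cv2.imwrite('pics/v3.png',np.hstack([cv2.resize(k,(400,300),interpolation=2) for k in(a,b)]))
"
```

```text
8.4 [517.4  92.3 248.5] [ 0.55 -0.39 -2.43] 23.840918718357344
wrist bar 224 [ 56.   -4.7 213.3] [[45.0, -7.4, 211.2], [68.0, -2.0, 214.7]]
wrist tip 602 [-17.4  -1.5 176.5] [[-23.6, -11.4, 140.9], [-11.3, 11.1, 217.4]]
wrist upR 598 [ -0.6 -25.5 176.8] [[-13.0, -31.4, 175.2], [12.9, -18.3, 206.7]]
wrist upL 179 [ -0.5  20.2 179.7] [[-11.4, 18.2, 175.2], [9.4, 23.4, 209.7]]
scene bar 35 [ 45.2   1.  215.4] [[28.3, -3.8, 142.7], [67.9, 5.9, 217.2]]
scene tip 38 [-18.2   4.1 179.6] [[-23.7, -10.0, 143.9], [-11.7, 10.8, 219.8]]
scene upR 16 [ -3.2 -25.7 179.9] [[-12.1, -30.9, 178.6], [10.1, -19.1, 184.5]]
scene upL 149 [  1.4  22.6 164.3] [[-13.1, 18.5, 142.2], [12.7, 28.5, 205.9]]
side bar 15 [ 31.8  -4.4 211.9] [[28.4, -9.6, 172.0], [67.2, 0.4, 215.2]]
side tip 68 [-21.3  -1.  165.6] [[-23.7, -11.2, 140.2], [-12.4, 10.7, 214.0]]
side upR 72 [ -4.  -27.5 167. ] [[-12.9, -31.1, 141.6], [9.7, -19.6, 197.9]]
side upL 30 [ -1.3  21.1 183.8] [[-10.6, 18.3, 151.8], [5.2, 24.6, 209.6]]
```

View pics/v3.png

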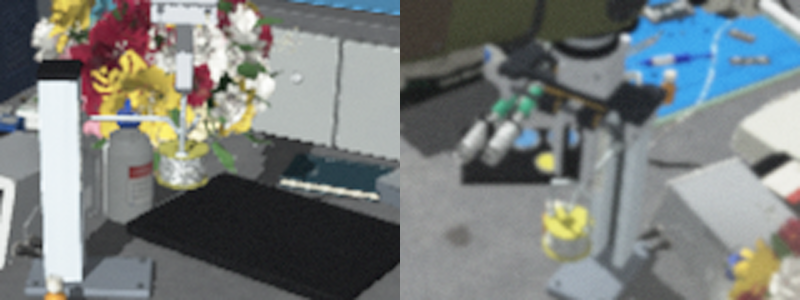

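Scene crop: the loop surrounds the hook at (180,150), and the wire sits over the seat. Now lowering slowly.

>>> jog_arm(plan=[0,0,-0.002,0,0,0,0,0,-0.005,0,0,0,0,0,-0.008,0,0,0,0,0,-0.011,0,0,0,0,0,-0.014,0,0,0,0,0,-0.017,0,0,0,0,0,-0.02,0,0,0,0,0,-0.022,0,0,0,0,0,-0.024,0,0,0,0,0,-0.025,0,0,0,0,0,-0.025,0,0,0,0,0,-0.025,0,0,0,0,0,-0.025,0,0,0])

```text
clock: 9.85
eef_pos: [517.5, 92.4, 223.6]
eef_rot: [-3.142, 0.0, -2.661]
wrist_force: [0.6, 0.6, -3.0]
finger_gap: 23.9
finger_force: 25.0
```

```bash
cat > f.py <<'E'
from h import *
F=[]
for i in range(6): F.append(np.r_[manip.read_state()["wrist_force"]]); c,p,d=shot("scene")
print(np.mean(F,0).round(2),np.std(F,0).round(2),manip.read_state()["eef_pos"])
P=cloud(c,d); x,y,z=P[...,0],P[...,1],P[...,2]
a=np.deg2rad(27.5); u=(x-513.3)*np.cos(a)+(y-93.8)*np.sin(a); v=-(x-513.3)*np.sin(a)+(y-93.8)*np.cos(a)
m=(abs(v)<6)&(u>40)&(u<80)&(z>130)&(z<225)
print("bar z",np.median(z[m]),m.sum())
E
python3 f.py
```

```text
[-0.28  0.02 -3.03] [0.5  0.35 0.37] [517.4758339   92.37938628 223.48881385]
bar z 214.65387992991933 28
```

>>> jog_arm(plan=[0,0,-0.001,0,0,0,0,0,-0.003,0,0,0,0,0,-0.005,0,0,0,0,0,-0.007,0,0,0,0,0,-0.009,0,0,0,0,0,-0.011,0,0,0,0,0,-0.013,0,0,0,0,0,-0.015,0,0,0,0,0,-0.017,0,0,0,0,0,-0.019,0,0,0,0,0,-0.021,0,0,0,0,0,-0.0225,0,0,0,0,0,-0.024,0,0,0,0,0,-0.025,0,0,0,0,0,-0.025,0,0,0,0,0,-0.025,0,0,0,0,0,-0.025,0,0,0])

```text
clock: 11.85
eef_pos: [517.5, 92.4, 198.5]
eef_rot: [-3.142, 0.0, -2.661]
wrist_force: [0.4, 0.3, -0.7]
finger_gap: 23.5
finger_force: 25.0
```

```bash
python3 f.py
```

```text
[-0.26 -0.22 -1.17] [0.61 0.53 0.41] [517.49557784  92.36419438 198.48124368]
bar z 199.42186300041158 27
```

>>> jog_arm(plan=[0,0,-0.001,0,0,0,0,0,-0.0025,0,0,0,0,0,-0.004,0,0,0,0,0,-0.0055,0,0,0,0,0,-0.007,0,0,0,0,0,-0.008,0,0,0,0,0,-0.008,0,0,0,0,0,-0.008,0,0,0,0,0,-0.008,0,0,0])

```text
clock: 13.05
eef_pos: [517.5, 92.4, 190.5]
eef_rot: [-3.142, 0.0, -2.661]
wrist_force: [0.1, -0.5, -0.5]
finger_gap: 23.7
finger_force: 25.0
```

```bash
sed -i 's/range(6)/range(30)/' f.py; python3 f.py
```

```text
[ 0.2  -0.27 -0.62] [0.52 0.42 0.49] [517.45475375  92.38092211 190.42715638]
bar z 190.83271014922724 33
```

>>> jog_arm(plan=[0,0,-0.001,0,0,0,0,0,-0.002,0,0,0,0,0,-0.0035,0,0,0,0,0,-0.005,0,0,0,0,0,-0.0055,0,0,0,0,0,-0.0055,0,0,0,0,0,-0.0055,0,0,0,0,0,-0.0055,0,0,0,0,0,-0.0055,0,0,0])

```text
clock: 15.45
eef_pos: [517.5, 92.4, 185.0]
eef_rot: [-3.142, 0.0, -2.661]
wrist_force: [0.0, -0.8, -0.6]
finger_gap: 23.9
finger_force: 25.0
```

```bash
python3 f.py; python3 -c "
from m import *
meas('4')"
```

```text
[ 0.16 -0.2  -0.32] [0.43 0.5  0.35] [517.47387737  92.39140179 184.96394713]
bar z 186.95167444412752 28
16.95 [517.5  92.4 185. ] [0.51 0.1  0.28] 23.78764569794267
wrist bar 232 [ 36.4  -4.4 184.7] [[28.5, -7.6, 182.7], [44.9, -1.8, 186.2]]
wrist tip 87 [-14.7  -5.1 188.2] [[-16.9, -7.4, 185.6], [-11.4, -2.1, 189.9]]
wrist upR 499 [ -6.  -24.6 195.1] [[-6.6, -31.2, 145.8], [1.9, -18.3, 211.3]]
wrist upL 102 [  1.   19.7 160.3] [[-6.2, 18.1, 141.0], [3.4, 22.3, 209.1]]
scene bar 33 [ 45.3  -0.4 186.9] [[30.6, -4.4, 183.9], [68.2, 4.1, 189.4]]
scene tip 8 [-13.7   0.  185.9] [[-17.3, -3.9, 178.9], [-12.2, 2.7, 191.4]]
scene upR 5 [ -1.  -27.6 148.3] [[-1.0, -29.2, 141.2], [-0.9, -23.2, 155.7]]
scene upL 54 [  1.9  22.  197.8] [[-6.5, 18.6, 144.1], [10.4, 26.8, 210.3]]
side bar 1 [ 67.3  -3.7 184.8] [[67.3, -3.7, 184.8], [67.3, -3.7, 184.8]]
side tip 7 [-16.7  -4.7 185.9] [[-19.5, -7.1, 176.9], [-12.5, -2.1, 190.7]]
side upR 51 [ -3.2 -26.6 196.1] [[-9.9, -30.1, 142.5], [8.7, -19.1, 211.5]]
side upL 17 [ -0.5  20.  160.7] [[-7.1, 18.4, 142.1], [4.1, 24.4, 209.7]]
```

>>> jog_arm(plan=[0,0,-0.001,0,0,0,0,0,-0.002,0,0,0,0,0,-0.002,0,0,0,0,0,-0.002,0,0,0,0,0,-0.002,0,0,0,0,0,-0.002,0,0,0,0,0,-0.002,0,0,0,0,0,-0.002,0,0,0])

```text
clock: 17.9
eef_pos: [517.5, 92.4, 183.0]
eef_rot: [-3.142, 0.0, -2.661]
wrist_force: [0.5, -0.5, 0.2]
finger_gap: 23.8
finger_force: 25.0
```

>>> jog_arm(plan=[0,0,0,0,0,0,0,0,0,0,0,0,0,0,0,0,0,0,0,0,0,0,0,0,0,0,0,0,0,0], force=3)

```text
clock: 18.4
eef_pos: [517.5, 92.4, 183.0]
eef_rot: [3.142, 0.0, -2.661]
wrist_force: [-0.1, 0.9, -0.0]
finger_gap: 23.6
finger_force: 3.0
```

```bash
python3 f.py
```

```text
[-0.56  1.17 -0.24] [0.54 0.53 0.38] [517.47171312  92.37829491 182.9680048 ]
bar z 184.12407100538283 28
```

>>> jog_arm(plan=[-0.0002,0.0005,0,0,0,0,-0.0005,0.0009,0,0,0,0,-0.0005,0.0009,0,0,0,0,-0.0005,0.0009,0,0,0,0,-0.0005,0.0009,0,0,0,0])

```text
clock: 20.4
eef_pos: [517.1, 93.2, 183.0]
eef_rot: [-3.141, 0.0, -2.661]
wrist_force: [0.5, -1.6, 0.3]
finger_gap: 24.1
finger_force: 3.0
```

```bash
python3 f.py; python3 -c "
from h import *
s=manip.read_state();print(s['finger_gap'],s['finger_force'],s['moment'],s['clock'])"
```

```text
[ 1.69 -1.91 -0.14] [0.54 0.41 0.55] [516.96775167  93.262594   182.95357768]
bar z 184.5795832435464 28
24.531547721543475 3.0011522211134434 [-0.34172378 -0.36763467  0.0121715 ] 21.9
```

>>> jog_arm(plan=[0.0002,-0.0003,0,0,0,0,0.0003,-0.0006,0,0,0,0,0.0003,-0.0006,0,0,0,0,0.0003,-0.0006,0,0,0,0,0.0003,-0.0006,0,0,0,0])

```text
clock: 22.4
eef_pos: [517.2, 92.8, 182.9]
eef_rot: [3.141, -0.0, -2.661]
wrist_force: [-0.2, 0.4, 0.5]
finger_gap: 24.1
finger_force: 3.0
```

```bash
sed -i 's/range(30)/range(15)/' f.py; python3 f.py
```

```text
[ 0.07  0.97 -0.17] [0.52 0.44 0.53] [517.21848383  92.68684671 182.91604239]
bar z 184.77052765369376 27
```

Nearly balanced. Opening gently.

>>> jog_arm(plan=[0,0,0,0,0,0,0,0,0,0,0,0,0,0,0,0,0,0,0,0,0,0,0,0,0,0,0,0,0,0,0,0,0,0,0,0], claw=0.026)

```text
clock: 23.75
eef_pos: [517.3, 92.7, 182.9]
eef_rot: [-3.142, -0.0, -2.661]
wrist_force: [0.3, 0.2, -0.7]
finger_gap: 26.0
finger_force: 0.0
```

>>> jog_arm(plan=[0,0,0,0,0,0,0,0,0,0,0,0,0,0,0,0,0,0,0,0,0,0,0,0,0,0,0,0,0,0,0,0,0,0,0,0,0,0,0,0,0,0,0,0,0,0,0,0], claw=0.055)

```text
clock: 24.55
eef_pos: [517.3, 92.7, 182.9]
eef_rot: [-3.142, -0.0, -2.661]
wrist_force: [0.4, 0.2, 0.3]
finger_gap: 55.3
finger_force: 0.0
```

```bash
python3 f.py; python3 -c "
from m import *
meas('5')
a=cv2.imread('pics/wrist5.png'); b=cv2.imread('pics/scene5.png')[110:230,190:350]
cv2.imwrite('pics/v5.png',np.hstack([cv2.resize(k,(400,300),interpolation=2) for k in(a,b)]))"
```

```text
[-0.02  0.28 -0.06] [0.36 0.42 0.55] [517.27206404  92.68255017 182.93485741]
bar z 182.2344733917401 30
25.3 [517.3  92.7 182.9] [-0.33  0.3  -0.1 ] 54.92746077425224
wrist bar 235 [ 37.3  -4.7 181. ] [[28.7, -7.3, 179.3], [46.4, -2.1, 182.1]]
wrist tip 84 [-14.8  -4.7 184.3] [[-17.1, -7.7, 182.2], [-11.7, -2.3, 186.1]]
wrist upR 295 [  1.4 -28.2 162.5] [[-1.9, -32.0, 143.1], [8.9, -18.6, 207.8]]
wrist upL 687 [ -4.4  22.9 196.8] [[-6.5, 18.8, 147.6], [10.0, 31.3, 211.3]]
scene bar 32 [ 50.9  -0.6 181.5] [[30.5, -5.3, 178.9], [68.2, 5.0, 185.2]]
scene tip 8 [-13.8  -0.  182.7] [[-17.4, -1.6, 175.8], [-12.3, 3.6, 189.0]]
scene upR 2 [ -0.9 -28.  149.4] [[-0.9, -28.2, 147.8], [-0.9, -27.8, 150.9]]
scene upL 27 [  3.5  26.1 160.9] [[-4.8, 20.1, 143.1], [10.1, 31.6, 203.7]]
side bar 12 [ 40.4  -3.4 180.4] [[30.9, -5.0, 176.0], [51.7, -0.1, 183.7]]
side tip 6 [-14.1  -3.7 180.6] [[-19.6, -4.3, 171.2], [-11.6, -1.0, 183.4]]
side upR 16 [ -0.6 -26.6 157.9] [[-2.7, -31.1, 145.1], [3.1, -19.5, 163.5]]
side upL 49 [ -3.   25.  191.5] [[-8.9, 19.2, 144.3], [6.4, 31.3, 210.9]]
```

View pics/v5.png

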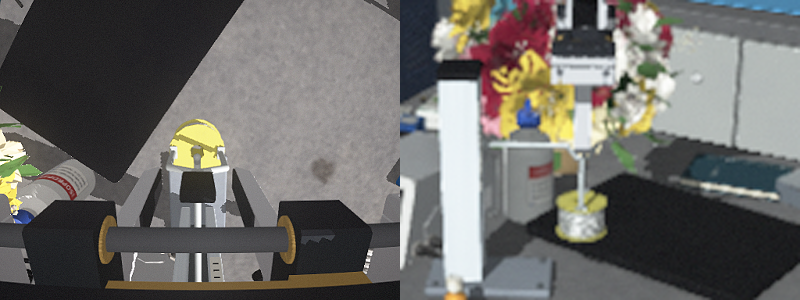

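The wrist view shows the tab at (198,187), free between the open fingers. The scene crop shows the reel hanging on the hook at (580,215). Retreating straight up.

>>> jog_arm(plan=[0,0,0.003,0,0,0,0,0,0.008,0,0,0,0,0,0.014,0,0,0,0,0,0.022,0,0,0,0,0,0.032,0,0,0,0,0,0.044,0,0,0,0,0,0.058,0,0,0,0,0,0.074,0,0,0,0,0,0.09,0,0,0,0,0,0.105,0,0,0,0,0,0.115,0,0,0,0,0,0.12,0,0,0,0,0,0.12,0,0,0,0,0,0.12,0,0,0,0,0,0.12,0,0,0,0,0,0.12,0,0,0,0,0,0.12,0,0,0])

```text
clock: 27.15
eef_pos: [517.2, 92.7, 302.7]
eef_rot: [3.141, -0.0, -2.661]
wrist_force: [-0.2, -0.0, 0.0]
finger_gap: 54.5
finger_force: 0.0
```

```bash
python3 -c "
from m import *
pr=None
for i in range(4):
    c,p,d=shot('scene','end%d'%i)
    if pr is not None: print('diff',(np.abs(p.astype(int)-pr)[110:260,190:330].max(2)>40).sum())
    pr=p.astype(int)
    for _ in range(5): camera('side')
meas('6')
cv2.imwrite('pics/v6.png',cv2.resize(cv2.imread('pics/end3.png')[100:250,180:380],(800,600),interpolation=2))"
```

```text
diff 0
diff 0
diff 0Traceback (most recent call last):
  File "<string>", line 8, in <module>
    for _ in range(5): camera('side')
                       ~~~~~~^^^^^^^^
ValueError: 200 camera calls are used up
```

```bash
python3 -c "
import cv2
cv2.imwrite('pics/v6.png',cv2.resize(cv2.imread('pics/end3.png')[100:250,180:380],(800,600),interpolation=2))"
```

```text
(no output)
```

View pics/v6.png

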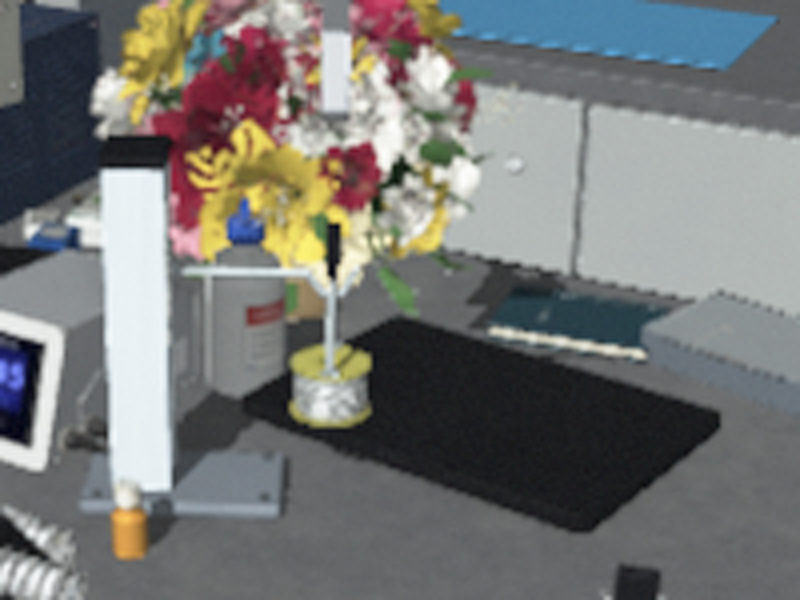

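The reel hangs upright on the hook at (330,385), with its tab at (333,250). It is still, and the fingers at (337,110) are clear. The bottles stand where they were. Handing in.

```bash
python3 -c "
from cell import manip
print(manip.sign_off())"
```

```text
the job is handed in; nothing more can be done
None
```

The reel is hanging still and upright on the scale hook, with the arm about 33 mm down, the gripper clear and the two bottles seen still in place; I handed the job in at about 28 s, and no verdict came back.

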